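# Roll a fresh film roll up the ramp into the bench dispenser and drop the keeper

## Robot

A 7-joint arm with a two-finger parallel gripper is mounted at the origin on a cart in front of the work surface, level with it; the furniture and walls round the work are solid. World frame = base frame: x ahead of the robot, y to its left, z up, the work surface at z = 0. Lengths are in m, angles in rad, forces in N, time in s.
With the tool pointing down it reaches from about 0.4 to 0.875 m from the base axis. Payload 19.3 kg.
Tool frame: the origin (TCP) lies midway between the tips of the shut fingers; the grasp point (between the pads) lies 19 mm behind it; x points along the fingers, z is the direction in which the jaws open and shut, and the axes are right-handed (so a half turn about x gives the same grasp; the last joint's range is limited). The gripper opens to 85 mm and grips with 20 to 120 N. Pads are 22 mm wide; open, the fingers measure 114 mm over their backs; the gripper's body (76 mm by 85 mm) begins 54 mm behind the grasp point. The pads swing forward as they close: fully open they stand 13 mm farther back than shut.
Start: joints at [-1.235, 0.521, -0.036, 1.599, 0.021, 1.021, -0.113], TCP at [0.247, 0.574, 0.231] pointing down, gripper open.
Joint ranges: [-2.91, 2.91], [-0.3, 2.13], [-1.5, 1.42], [0.17, 2.43], [-1.26, 4.41], [0.16, 1.93], [-2.52, 2.52]. Speed limits (rad/s): [1.89, 1.89, 2.39, 2.39, 3.01, 3.01, 3.01].

## Interface

Orientations are given as a unit quaternion [x, y, z, w].
In Python, from plant import arm gives the robot as it stands.
- The arm moves only by the shell command python3 -m creep 'ROWS' [FORCE]. ROWS is JSON, a list of rows, each a list of 5 numbers: the closure, from -1 (fully open) to 1 (shut), so that 0 is half open, then the shift along the world's x, y, z in mm, then the turn about the world's z in degrees. In form: [[jaw, x, y, z, turn], ...]. A call has 1 to 20 rows; each row shifts and turns the commanded pose from where the row before left it; what a row does not reach is not made up. A row lasts 1/10 s, in which the tool goes at most 50 mm and 8.59 degrees, less where a joint would pass 70% of its speed; a pose out of reach is approached as far as the arm can. A call is refused whole if a number of a shift passes 50 or a number of a turn 8.59, either way. A call with a gripper value outside its range is refused whole. The fingers move at their own pace and stop on an object; FORCE is the grip in N (left out, the last holds). Time passes only in rows, so rows that do not move let the fingers close. It gives the time, the measured TCP pose, the force and the opening at its end, in the units of the state.
- arm.get_state(): the state, without advancing time (a new reading comes with each control period).
- arm.camera(name): name is "side" or "top"; returns the picture (400x640x3 uint8, blue, green, red); there is no depth.
- arm.camera_model(name): a dict with "intrinsics" (3x3 intrinsics, pixels), "distortion" ([k1, k2, p1, p2, k3] as OpenCV has them; the pictures are not rectified), "rvec" (rotation vector, rad) and "tvec" (3), from world to camera coordinates, as OpenCV has them. Camera axes: x right, y down, z forward; pixel columns grow to the right and rows downward; lengths in m; the calibration is good to about 2 mm. A picture is of the moment at which its call begins. camera_model takes no time and is no camera call.
- arm.hand_in(): hands the job in, once; it reports no verdict.
The state is a dict: "time": time; "joint_positions": joint angles; "joint_velocities": joint speeds; "tau": joint torques, N m; "tool_pos": TCP position; "tcp_rot": TCP orientation; "wrist_force": force on the tool from outside, world axes, zero at the start; "ft_torque": the same for the moment, N m; "opening": finger opening in m.
Only numpy, scipy, OpenCV 4.12 (cv2) and the standard library are available. Lean on these libraries where they do the work, as an engineer would, in place of code of your own. Each camera call takes 0.05 s, during which the arm holds its last target.

## Task

Load the white roll of film into the blue bench dispenser: push it slowly and gently up the ramp with the outside of your fingers until it drops home between the two rollers, and do not let it run back down the ramp. The film marks easily, so never take the roll between the fingers and never lift it. Then tip the wire keeper over the roll by its red tab, so that it falls shut in front of the roll, and leave the other things on the bench where they are.

Things in the scene. Friction and masses are not known exactly. Their poses are not given: they have to be found in the camera images.
- film_roll: White roll of film, 66 mm diameter, 270 mm long, 0.4 to 0.75 kg, lying on its side on the worktop before the ramp, within 0.05 rad of parallel to the dispenser's rollers and within 8 mm of its mid-line. Smooth film, friction about 0.35, rolls freely. Origin: middle of the roll, on its axis (33 mm above the worktop). Its y axis runs along the roll; x and z turn as it rolls.
- film_dispenser: Blue bench film dispenser with grey sheet-metal ramp, fixed to the worktop, 348 mm wide. Origin: on the worktop at mid-width below the front roller's axis; x points up the ramp (push direction), z up. In its frame, mm: two free-turning rollers along y, 20 mm diameter, at x = 0 and 46, tops at z = 22. Side cheeks' inner faces at y = +-150, up to 73 high; back stop plate x = 60, 58 high.
- ramp_foot (a point): Foot of the ramp at mid-width, where it meets the worktop: dispenser x = -121 mm, z = 0. From here the ramp rises at 10.4 degrees along the dispenser's x to z = 20 mm at x = -11 mm, level with the front roller. Beside the foot the cheeks flare outward as a lead-in.
- roll_home (a point): Where the roll's axis lies at mid-width when it is home, resting on both rollers: dispenser x = 23, z = 48 mm. While the roll crosses the front roller its axis is at x = 0, z = 55 mm; once past that it drops home by itself. The keeper's hinge axis passes through this point too, along y.
- keeper (a joint): Wire keeper (bail) on the cheeks, rad: 0 = open, leaning 20 degrees back past upright, resting there by its weight; 0.35 = upright; 1.745 = shut, in front of the roll. Hinge axis through roll_home along y; the 7 mm cross wire runs 60 mm from it over the whole width. 0.12 kg, swings freely: tipped past upright towards the ramp it falls shut, if the roll is home.
- keeper_tab (a point): Middle of the outer edge of the keeper's red finger tab, which is 40 mm wide (along y), 6 mm thick and reaches from 57 to 85 mm from the hinge axis at mid-width. With the keeper open this point is at dispenser x = 52, y = 0, z = 128 mm; with it shut at x = -61, z = 63 mm.
- air_driver: Air screwdriver, white with a yellow cap, 282 mm long, 42 mm thick, lying behind the dispenser. Bystander. Origin: centre of its underside.
- yellow_mug: Yellow mug, 69 x 96 x 68 mm, standing at the back right. Bystander. Origin: centre of its underside.
- tape: Small black roll of tape, 62 mm across, 19 mm high, lying flat at the front right. Bystander. Origin: centre of its underside.
- solder_spool: Grey spool with a white barrel, 63 mm across, 70 mm high, standing at the front left. Bystander. Origin: centre of its underside.

How it is judged:
By the outcome, as a careful person would: the job done as asked, in the order asked, and still so for the second after the job is handed in, with the robot touching nothing.
It also fails if it takes over 51 s, if anything falls off the work surface, if the arm or the gripper's body presses on something with over 40 N, if the wrist force passes 120 N, or if a joint passes its speed limit or range.

## Working session

There is one attempt and no reset: what is moved stays moved. The work goes in short steps, Python scripts to look and compute and a shell command to move; the robot and the scene stay as the last step left them, time stands still between calls to the robot, and variables do not carry over. Pictures are saved under pics/ and viewed, and the job is handed in when it is done.

```bash
ls; mkdir -p pics; python3 - <<'E'
from plant import arm
import cv2
s=arm.get_state()
for k in ("time","tool_pos","tcp_rot","wrist_force","opening"): print(k,s[k])
for n in ("side","top"):
    cv2.imwrite(f"pics/{n}0.png",arm.camera(n)); print(arm.camera_model(n))
E
```

```text
pics
time 0.0
tool_pos [0.24661352 0.57392537 0.23071715]
tcp_rot [-0.38924795  0.59081483  0.38875125  0.59016636]
wrist_force [-0.41563643  0.06075544 -0.14290802]
opening 0.08553641584469186
{'intrinsics': array([[396.5800669 ,   0.        , 321.85400452],
       [  0.        , 396.5800669 , 205.56525402],
       [  0.        ,   0.        ,   1.        ]]), 'distortion': array([-0.04796683,  0.        ,  0.        ,  0.        ,  0.        ]), 'rvec': array([ 2.11648624, -0.22791159,  0.16184709]), 'tvec': array([-0.53153633,  0.15069425,  0.95743097])}
{'intrinsics': array([[400.65110742,   0.        , 318.53505743],
       [  0.        , 400.65110742, 195.41536021],
       [  0.        ,   0.        ,   1.        ]]), 'distortion': array([-0.00877655,  0.        ,  0.        ,  0.        ,  0.        ]), 'rvec': array([ 2.12347616, -2.12436752,  0.21046646]), 'tvec': array([-0.0217961 ,  0.53659599,  1.0376317 ])}
```

View pics/side0.png

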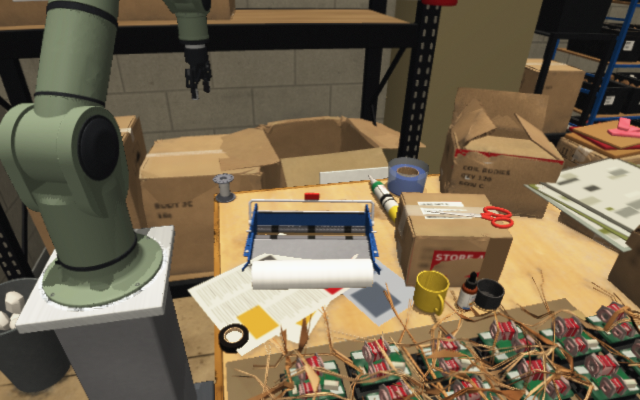

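View pics/top0.png

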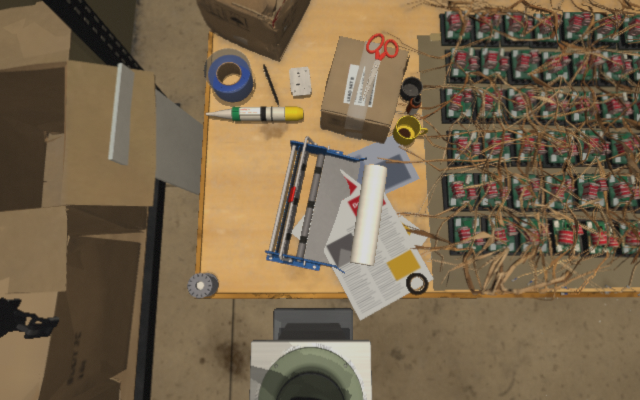

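The top view has world x up and world y to the left. The dispenser is at about (310,205) with its ramp opening to the right, and the roll is at about (369,215). The push is roughly along +y. I'll enlarge both views.

```bash
cat > h.py <<'E'
import cv2, numpy as np
from plant import arm
def proj(n,P):
    m=arm.camera_model(n)
    return cv2.projectPoints(np.asarray(P,float).reshape(-1,1,3),m['rvec'],m['tvec'],m['intrinsics'],m['distortion'])[0].reshape(-1,2)
def unproj(n,uv,z):
    m=arm.camera_model(n);R=cv2.Rodrigues(m['rvec'])[0];C=-R.T@m['tvec']
    q=cv2.undistortPoints(np.asarray(uv,float).reshape(-1,1,2),m['intrinsics'],m['distortion']).reshape(-1,2)
    d=np.c_[q,np.ones(len(q))]@R
    return C+d*((np.asarray(z)-C[2])/d[:,2])[:,None]
def crop(src,dst,x0,y0,x1,y1,f):
    im=cv2.imread(src)[y0:y1,x0:x1]
    cv2.imwrite(dst,cv2.resize(im,None,fx=f,fy=f,interpolation=cv2.INTER_CUBIC))
def D2W(o,th,P):
    P=np.atleast_2d(P)/1000.; c,s=np.cos(th),np.sin(th)
    return np.c_[o[0]+c*P[:,0]-s*P[:,1],o[1]+s*P[:,0]+c*P[:,1],P[:,2]]
E
python3 -c "
from h import *
crop('pics/top0.png','pics/top0c.png',255,130,400,280,4)
crop('pics/side0.png','pics/side0c.png',230,180,400,300,4.5)"
```

```text
(no output)
```

View pics/top0c.png

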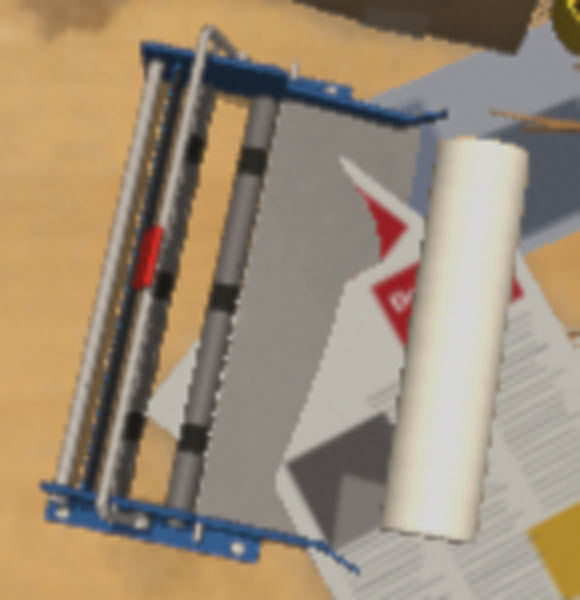

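View pics/side0c.png

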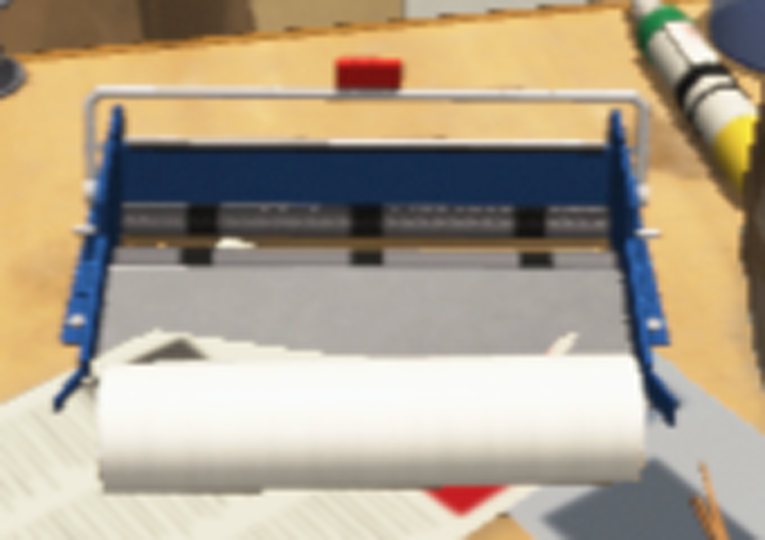

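```bash
cat > fit.py <<'E'
from h import *
from scipy.optimize import least_squares
T=lambda a:np.array(a,float)/4+[255,130]
S=lambda a:np.array(a,float)/4.5+[230,180]
obs=[('top',[0,-150,22],T([265,97])),('top',[0,150,22],T([181,508])),
('top',[52,-20,128],T([150,227])),('top',[52,20,128],T([135,285])),
('side',[52,20,128],S([336,58])),('side',[52,-20,128],S([402,58])),
('side',[-11,150,20],S([107,266])),('side',[-11,-150,20],S([615,266]))]
def res(p):
    return np.concatenate([proj(n,D2W(p[:2],p[2],P))[0]-o for n,P,o in obs])
r=least_squares(res,[0.5,0.0,1.7],loss='soft_l1'); o=r.x
print('disp',o,np.degrees(o[2])); print(r.fun.reshape(-1,2).round(1))
a=unproj('top',[T([484,140]),T([429,535])],.033); print('roll ends',a,'len',np.linalg.norm(a[0]-a[1]))
c=a.mean(0); R=np.array([[np.cos(o[2]),np.sin(o[2])],[-np.sin(o[2]),np.cos(o[2])]])
print('roll c world',c,'in disp mm',R@(c[:2]-o[:2])*1000,'skew', np.arctan2(*(R@(a[1]-a[0])[:2])[[0,1]]))
b=unproj('side',[S([102,440]),S([642,425])],.033);print('side roll',b,R@(b.mean(0)[:2]-o[:2])*1000)
for nm,P in dict(foot=[-121,0,0],home=[23,0,48],front=[0,0,55],tab=[52,0,128]).items(): print(nm,D2W(o[:2],o[2],P))
for n in('top','side'):
    im=cv2.imread(f'pics/{n}0.png')
    for P in [[-121,-150,0],[-121,150,0],[-11,-150,20],[-11,150,20],[0,-150,22],[0,150,22],[46,150,22],[46,-150,22],[60,150,58],[60,-150,58],[52,20,128],[52,-20,128]]:
        u=proj(n,D2W(o[:2],o[2],P))[0]; cv2.circle(im,tuple(int(round(v)) for v in u),1,(0,255,0),-1)
    cv2.imwrite(f'pics/{n}_fit.png',im)
crop('pics/top_fit.png','pics/top_fitc.png',255,130,400,280,4)
crop('pics/side_fit.png','pics/side_fitc.png',230,180,400,300,4.5)
E
python3 fit.py
```

```text
disp [ 0.51592441 -0.0017153   1.37363378] 78.70341834327324
[[ 0.4 -0.4]
 [-0.   1.2]
 [-0.4 -0.6]
 [ 0.1  0.1]
 [-0.8 -0.9]
 [-0.2 -0.8]
 [ 0.1  0.4]
 [ 1.3  0.6]]
roll ends [[ 0.62725851 -0.18371534  0.033     ]
 [ 0.3536647  -0.1391056   0.033     ]] len 0.27720678735984283
roll c world [ 0.49046161 -0.16141047  0.033     ] in disp mm [-161.58914166   -6.31281701] skew -0.035533843339149246
side roll [[ 0.3509194  -0.14486914  0.033     ]
 [ 0.6216075  -0.18823185  0.033     ]] [-167.45195291   -3.20286499]
foot [[ 0.492222   -0.12037109  0.        ]]
home [[0.52042982 0.02083911 0.048     ]]
front [[ 0.51592441 -0.0017153   0.055     ]]
tab [[0.52611056 0.04927727 0.128     ]]
```

View pics/top_fitc.png

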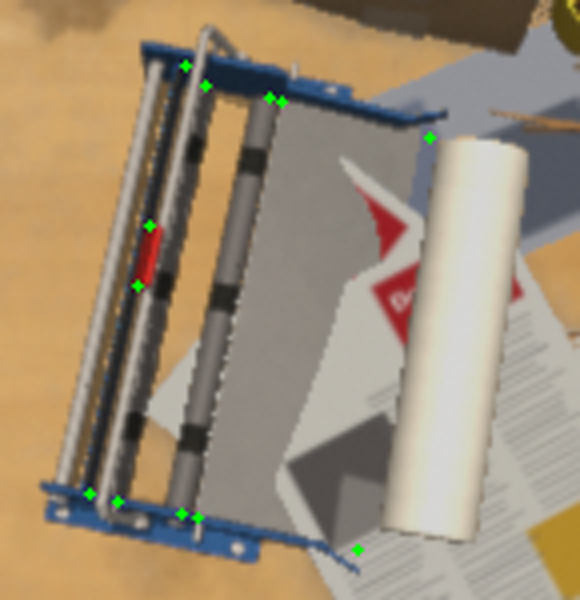

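View pics/side_fitc.png

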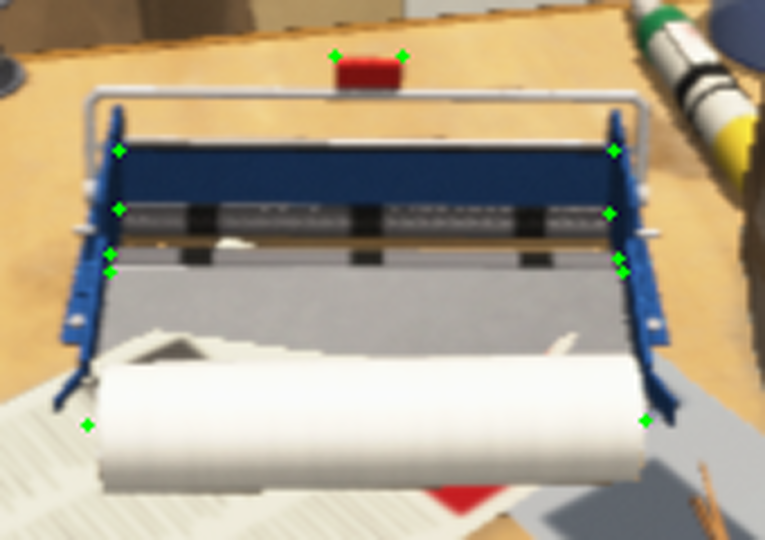

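```bash
python3 - <<'E'
from h import *
from scipy.spatial.transform import Rotation as R
s=arm.get_state(); M=R.from_quat(s['tcp_rot']).as_matrix(); print(M.round(3)); 
z=M[:,2]; print('jaw axis angle',np.degrees(np.arctan2(z[1],z[0])))
print('tape',unproj('top',[[417,284]],.019),'mug',unproj('top',[[405,130]],.06),'box corner',unproj('top',[[322,128],[388,140]],.12))
o=[.5159,-.0017];th=1.3736
for x in (-250,-215): print(x,D2W(o,th,[x,-4,0]))
E
```

```text
[[-0.    -0.919  0.395]
 [-0.001  0.395  0.919]
 [-1.    -0.    -0.001]]
jaw axis angle 66.74663325555078
tape [[ 0.29997059 -0.28713088  0.019     ]] mug [[ 0.72093961 -0.26346468  0.06      ]] box corner [[ 0.70398472 -0.03087582  0.12      ]
 [ 0.67116728 -0.20362457  0.12      ]]
-250 [[ 0.47084229 -0.24763862  0.        ]]
-215 [[ 0.47769951 -0.21331692  0.        ]]
```

```bash
python3 -m creep '[[-1,21,-34,0,-3.7],[-1,21,-34,0,-3.7],[-1,21,-34,0,-3.7],[-1,21,-34,0,-3.7],[-1,21,-34,0,-3.7],[-1,21,-34,0,-3.7],[-1,21,-34,0,-3.7],[-1,21,-34,0,-3.7],[-1,21,-34,0,-3.7],[-1,21,-34,0,-3.7],[-1,21,-34,0,-3.7]]'
```

```text
time: 1.2
tool_pos: [0.4783, 0.1987, 0.2313]
tcp_rot: [-0.158, 0.689, 0.158, 0.689]
wrist_force: [0.5, 0.4, 0.3]
opening: 0.0854
```

```bash
python3 -m creep '[[-1,-1,-45,0,-3.7],[-1,-1,-45,0,-3.7],[-1,-1,-45,0,-3.7],[-1,-1,-45,0,-3.7],[-1,-1,-45,0,-3.7],[-1,-1,-45,0,-3.7],[-1,-1,-45,0,-3.7],[-1,-1,-45,0,-3.7],[-1,-1,-45,0,-3.7],[-1,-1,-45,0,-4.3],[-1,0,0,0,0]]'
python3 - <<'E'
from h import *
from scipy.spatial.transform import Rotation as R
s=arm.get_state(); M=R.from_quat(s['tcp_rot']).as_matrix(); print(s['tool_pos'],M.round(3),s['joint_positions'].round(2))
print('jaw axis angle',np.degrees(np.arctan2(M[1,2],M[0,2])))
E
```

```text
time: 2.3
tool_pos: [0.4663, -0.2554, 0.2313]
tcp_rot: [0.074, 0.703, -0.075, 0.703]
wrist_force: [-0.9, 1.0, -0.3]
opening: 0.0851
[ 0.46629643 -0.25539151  0.2313049 ] [[-0.     0.209  0.978]
 [-0.003  0.978 -0.209]
 [-1.    -0.003  0.   ]] [ 0.    0.41  0.51  1.87 -0.25  0.92  0.42]
jaw axis angle -12.083056874544132
```

```bash
python3 -m creep '[[-0.6,0,0,-36,0.8],[-0.6,0,0,-36,0],[-0.6,0,0,-36,0],[-0.6,0,0,-36,0],[-0.6,0,0,-36,0],[-0.6,0,0,-26,0],[-0.6,0,0,-10,0],[-0.6,0,0,0,0]]'
python3 - <<'E'
from h import *
for n in('side','top'): cv2.imwrite(f'pics/{n}1.png',arm.camera(n))
crop('pics/top1.png','pics/top1c.png',280,130,440,290,3.7)
crop('pics/side1.png','pics/side1c.png',220,170,420,320,4)
E
```

```text
time: 3.1
tool_pos: [0.4671, -0.2495, 0.0145]
tcp_rot: [0.066, 0.705, -0.066, 0.703]
wrist_force: [-0.1, -0.2, 0.5]
opening: 0.0687
```

View pics/top1c.png

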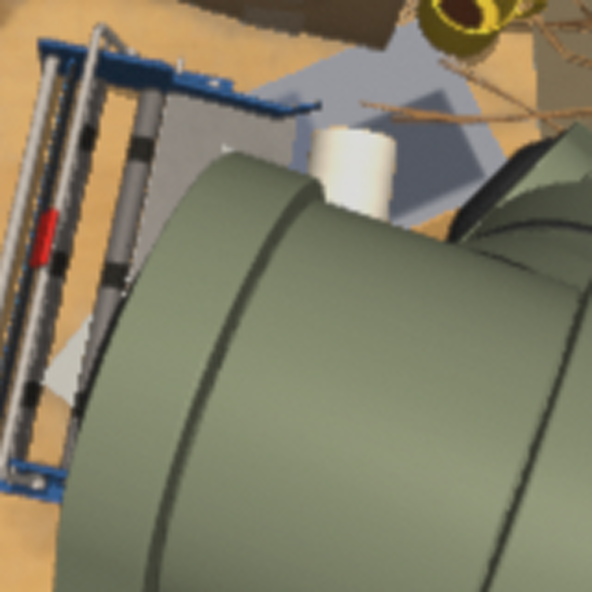

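View pics/side1c.png

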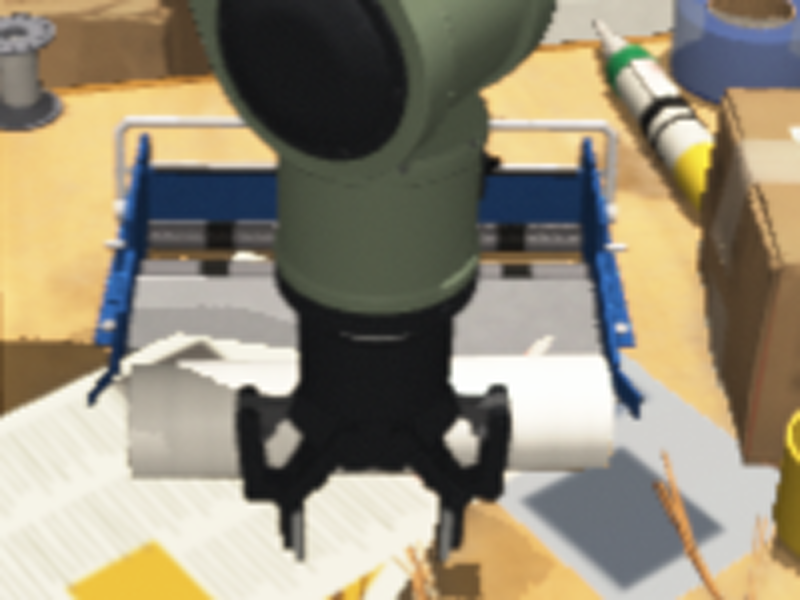

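```bash
python3 -m creep '[[-0.6,1.2,5.9,0,0],[-0.6,1.2,5.9,0,0],[-0.6,1.2,5.9,0,0],[-0.6,1.2,5.9,0,0],[-0.6,1,4.9,0,0],[-0.6,0.6,2.9,0,0],[-0.6,0.4,1.5,0,0],[-0.6,0.3,1.5,0,0],[-0.6,0.3,1.5,0,0],[-0.6,0.3,1.5,0,0],[-0.6,0.3,1.5,0,0],[-0.6,0.3,1.5,0,0],[-0.6,0.4,2,0,0],[-0.6,0.4,2,0,0],[-0.6,0.4,2,0,0],[-0.6,0.4,2,0,0],[-0.6,0.4,2,0,0],[-0.6,0.4,2,0,0]]'
python3 - <<'E'
from h import *
for n in('side',): cv2.imwrite(f'pics/{n}2.png',arm.camera(n))
crop('pics/side2.png','pics/side2c.png',220,170,420,320,4)
s=arm.get_state();print(s['wrist_force'])
E
```

```text
time: 5.0
tool_pos: [0.4785, -0.1972, 0.0153]
tcp_rot: [0.066, 0.704, -0.066, 0.704]
wrist_force: [0.0, -1.5, 0.3]
opening: 0.0685
[ 0.57954546  0.26758419 -0.31237522]
```

View pics/side2c.png

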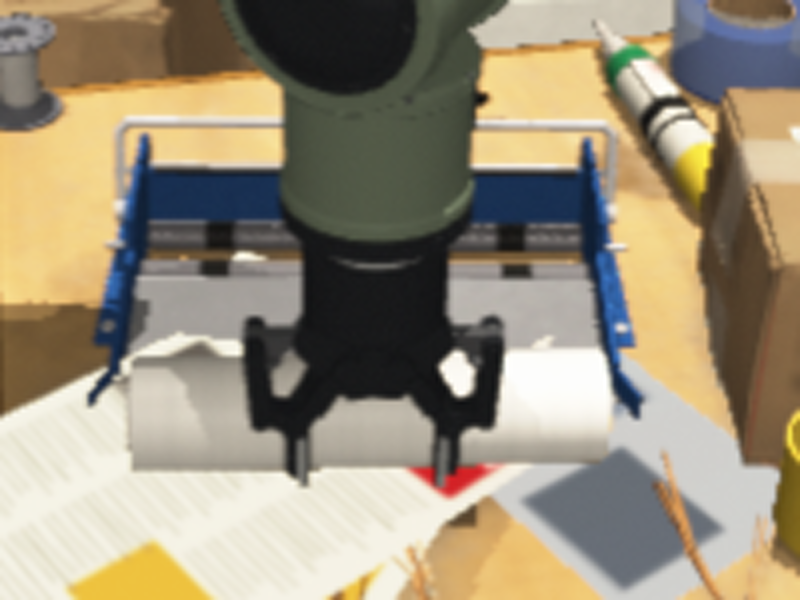

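```bash
python3 -m creep '[[-0.6,0.4,2,0,0],[-0.6,0.4,2,0,0],[-0.6,0.4,2,0,0],[-0.6,0.4,2,0,0],[-0.6,0.4,2,0,0],[-0.6,0.4,2,0,0],[-0.6,0.4,2,0,0],[-0.6,0.4,2,0,0],[-0.6,0.4,2,0,0],[-0.6,0.4,2,0,0],[-0.6,0.4,2,0,0],[-0.6,0.4,2,0,0],[-0.6,0.4,2,0,0],[-0.6,0.4,2,0,0],[-0.6,0.4,2,0.4,0],[-0.6,0.4,2,0.4,0],[-0.6,0.4,2,0.4,0],[-0.6,0.4,2,0.4,0],[-0.6,0.4,2,0.4,0],[-0.6,0.4,2,0.4,0]]'
python3 - <<'E'
from h import *
for n in('side','top'): cv2.imwrite(f'pics/{n}3.png',arm.camera(n))
crop('pics/side3.png','pics/side3c.png',220,170,420,320,4)
crop('pics/top3.png','pics/top3c.png',255,130,415,290,3.7)
s=arm.get_state();print(s['wrist_force'])
E
```

```text
time: 7.05
tool_pos: [0.4864, -0.1574, 0.0178]
tcp_rot: [0.066, 0.704, -0.066, 0.704]
wrist_force: [0.2, -2.9, 1.5]
opening: 0.0684
[-0.7315537  -0.93238269 -0.60361639]
```

View pics/side3c.png

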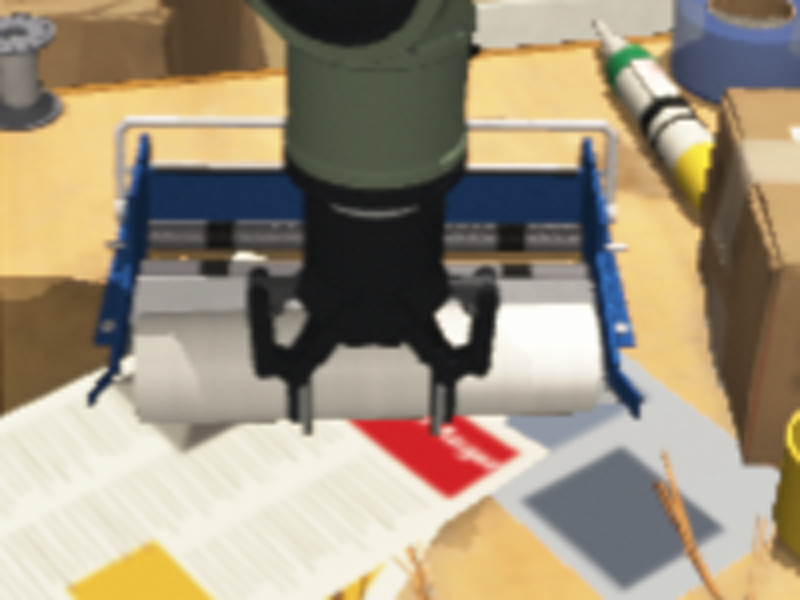

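View pics/top3c.png

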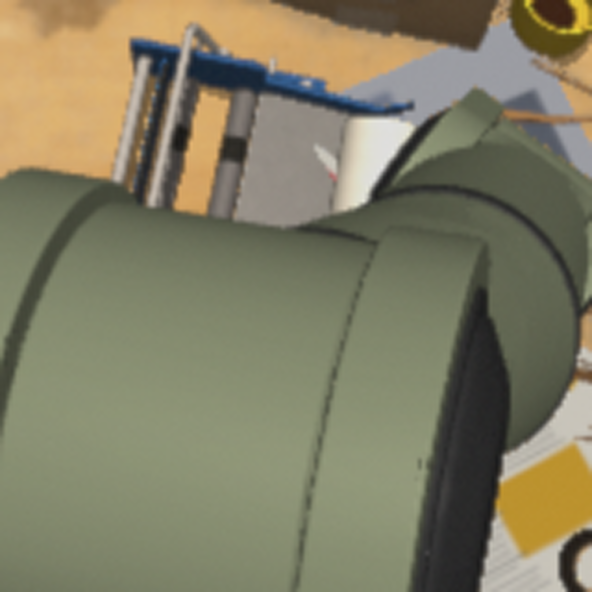

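```bash
python3 -m creep '[[-0.6,0.5,2.4,0.5,0],[-0.6,0.5,2.4,0.5,0],[-0.6,0.5,2.4,0.5,0],[-0.6,0.5,2.4,0.5,0],[-0.6,0.5,2.4,0.5,0],[-0.6,0.5,2.4,0.5,0],[-0.6,0.5,2.4,0.5,0],[-0.6,0.5,2.4,0.5,0],[-0.6,0.5,2.4,0.5,0],[-0.6,0.5,2.4,0.5,0],[-0.6,0.5,2.4,0.5,0],[-0.6,0.5,2.4,0.5,0],[-0.6,0.5,2.4,0.5,0],[-0.6,0.5,2.4,0.5,0],[-0.6,0.5,2.4,0.5,0],[-0.6,0.5,2.4,0.5,0],[-0.6,0.5,2.4,0.5,0],[-0.6,0.5,2.4,0.5,0],[-0.6,0.5,2.4,0.5,0],[-0.6,0.5,2.4,0.5,0]]'
python3 - <<'E'
from h import *
for n in('side','top'): cv2.imwrite(f'pics/{n}4.png',arm.camera(n))
crop('pics/side4.png','pics/side4c.png',220,170,420,320,4)
s=arm.get_state();print(s['wrist_force'])
E
```

```text
time: 9.15
tool_pos: [0.4965, -0.1092, 0.0277]
tcp_rot: [0.066, 0.704, -0.066, 0.704]
wrist_force: [-0.5, -2.7, 1.5]
opening: 0.0684
[ 0.1387405  -0.84736374 -0.36141354]
```

View pics/side4c.png

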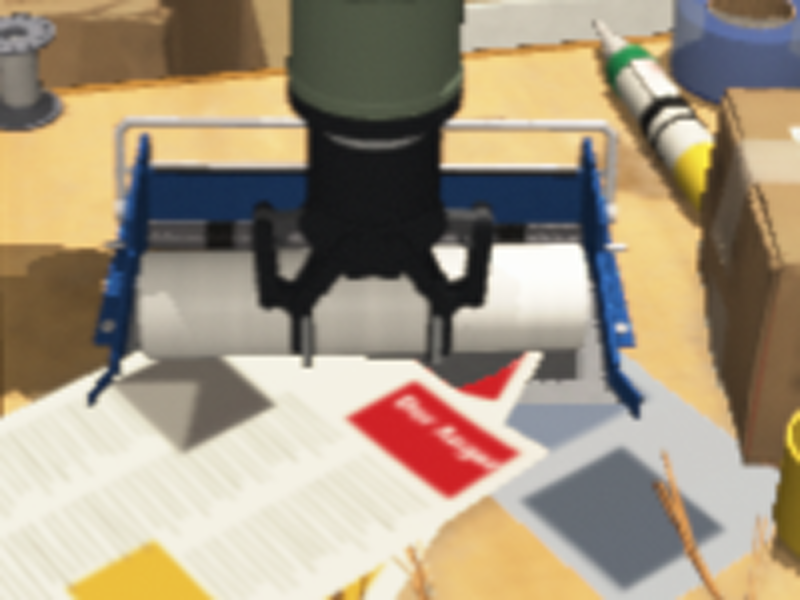

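```bash
python3 -m creep '[[-0.6,0.5,2.4,0.5,-0.1],[-0.6,0.5,2.4,0.5,-0.1],[-0.6,0.5,2.4,0.5,-0.1],[-0.6,0.5,2.4,0.5,-0.1],[-0.6,0.5,2.4,0.5,-0.1],[-0.6,0.5,2.4,0.5,-0.1],[-0.6,0.5,2.4,0.5,-0.1],[-0.6,0.5,2.4,0.5,-0.1],[-0.6,0.5,2.4,0.5,-0.1],[-0.6,0.5,2.4,0.5,-0.1],[-0.6,0.5,2.4,0.5,-0.1],[-0.6,0.5,2.4,0.5,-0.1],[-0.6,0.5,2.4,0.5,-0.1],[-0.6,0.5,2.4,0.5,-0.1],[-0.6,0.5,2.4,0.4,-0.1],[-0.6,0.5,2.4,0.4,0],[-0.6,0.5,2.4,0.4,0],[-0.6,0.5,2.4,0.4,0]]'
python3 - <<'E'
from h import *
for n in('side',): cv2.imwrite(f'pics/{n}5.png',arm.camera(n))
crop('pics/side5.png','pics/side5c.png',220,170,420,320,4)
s=arm.get_state();print(s['wrist_force'])
E
```

```text
time: 11.05
tool_pos: [0.5055, -0.066, 0.0363]
tcp_rot: [0.075, 0.703, -0.075, 0.703]
wrist_force: [-0.2, -2.6, 1.4]
opening: 0.0687
[-0.14875229  0.22254727 -1.2890532 ]
```

View pics/side5c.png

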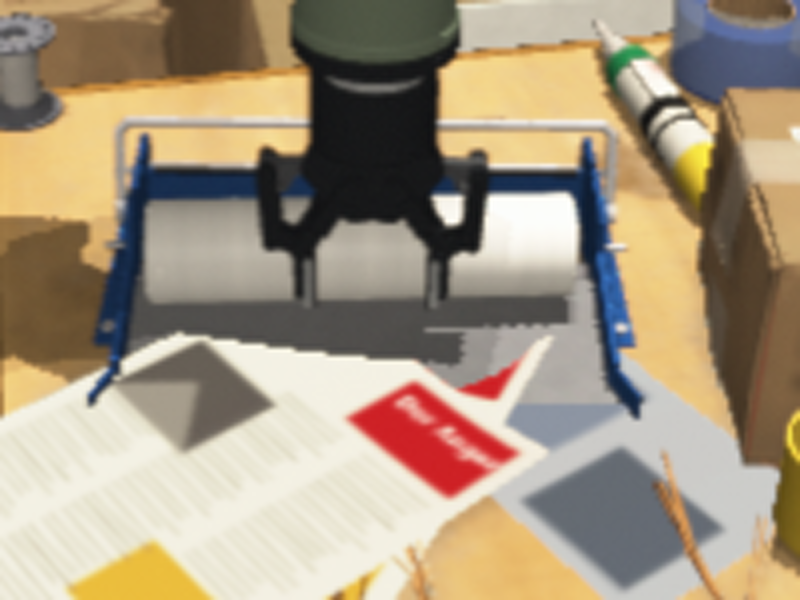

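```bash
python3 -m creep '[[-0.6,0.4,2,0.3,0],[-0.6,0.4,2,0.3,0],[-0.6,0.4,2,0.3,0],[-0.6,0.4,2,0.3,0],[-0.6,0.4,2,0.3,0],[-0.6,0.4,2,0.3,0],[-0.6,0.4,2,0.3,0],[-0.6,0.4,2,0.3,0],[-0.6,0.4,2,0.2,0],[-0.6,0.4,2,0.2,0],[-0.6,0.4,2,0,0],[-0.6,0.4,2,0,0],[-0.6,0.3,1.5,0,0]]'
python3 - <<'E'
from h import *
for n in('side',): cv2.imwrite(f'pics/{n}6.png',arm.camera(n))
crop('pics/side6.png','pics/side6c.png',220,170,420,320,4)
s=arm.get_state();print(s['wrist_force'])
E
```

```text
time: 12.4
tool_pos: [0.5106, -0.0403, 0.0391]
tcp_rot: [0.075, 0.703, -0.075, 0.703]
wrist_force: [-0.5, 0.6, -0.4]
opening: 0.0689
[-0.40484647  0.78956316 -0.63322305]
```

View pics/side6c.png

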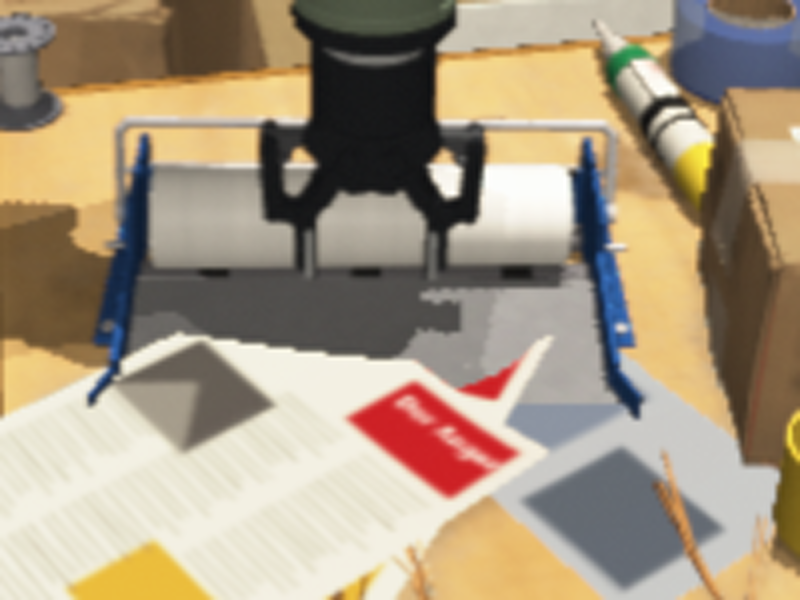

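```bash
cat > ov.py <<'E'
from h import *
import sys
o=[.5159,-.0017];th=1.3736
def outline(n,x,z,y0=0):
    t=np.linspace(0,2*np.pi,60)
    P=[[x+33*np.cos(a),y,z+33*np.sin(a)] for a in t for y in(y0-135,y0+135)]
    return cv2.convexHull(proj(n,D2W(o,th,P)).astype(np.float32))
src,n,dst=sys.argv[1:4]
im=cv2.resize(cv2.imread(src)[170:320,220:420],None,fx=4,fy=4,interpolation=cv2.INTER_CUBIC)
for x,z,c in((23,48,(0,0,255)),(0,55,(0,255,0))):
    q=((outline(n,x,z)-[220,170]+.5)*4).astype(np.int32); cv2.polylines(im,[q],True,c,1)
cv2.imwrite(dst,im)
E
python3 ov.py pics/side6.png side pics/side6o.png
```

```text
(no output)
```

View pics/side6o.png

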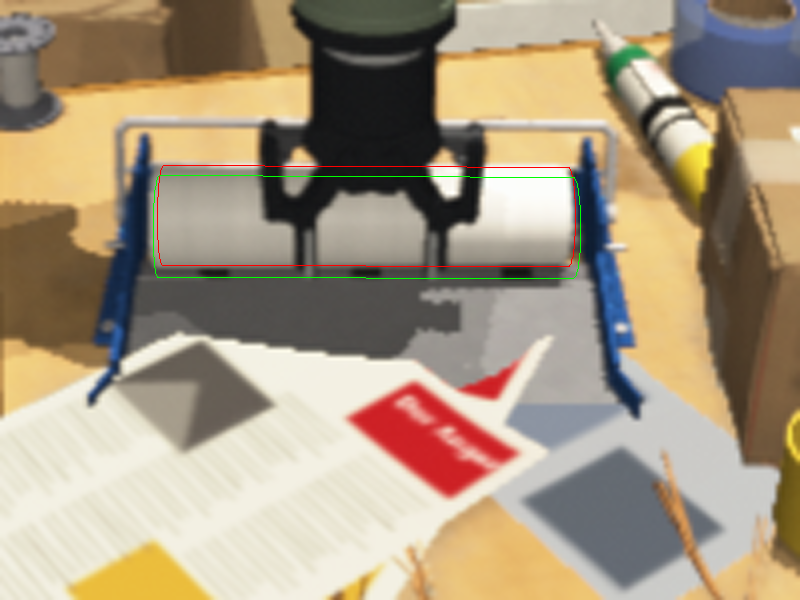

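The red home outline matches the roll, so it has dropped home. The wrist force is near zero. I'll back off, rise, and go behind the tab with the fingers shut.

```bash
python3 -m creep '[[-0.6,-0.6,-3,0,0],[-0.6,-1,-5,0,0],[-0.6,-1.4,-7,0,0],[-0.6,0,0,20,0],[-0.6,0,0,40,0],[-0.6,0,0,40,0],[-0.6,0,0,40,0],[-0.6,0,0,20,0],[1,5.4,29.3,0,0],[1,5.4,29.3,0,0],[1,5.4,29.3,0,0],[1,5.4,29.3,0,0],[1,5.4,29.3,0,0],[1,0,0,0,0],[1,0,0,0,0]]'
python3 - <<'E'
from h import *
for n in('side','top'): cv2.imwrite(f'pics/{n}7.png',arm.camera(n))
crop('pics/side7.png','pics/side7c.png',220,120,420,270,4)
p=arm.get_state()['tool_pos'];o=np.array([.5159,-.0017]);c,s=np.cos(1.3736),np.sin(1.3736)
d=p[:2]-o;print(p,c*d[0]+s*d[1],-s*d[0]+c*d[1])
E
python3 ov.py pics/side7.png side pics/side7o.png
```

```text
time: 13.95
tool_pos: [0.5344, 0.0904, 0.199]
tcp_rot: [0.075, 0.703, -0.075, 0.703]
wrist_force: [-0.2, -1.1, 1.3]
opening: 0.0
[0.53441759 0.08947096 0.19913314] 0.09303201767635064 -0.00029642842567896566
```

View pics/side7o.png

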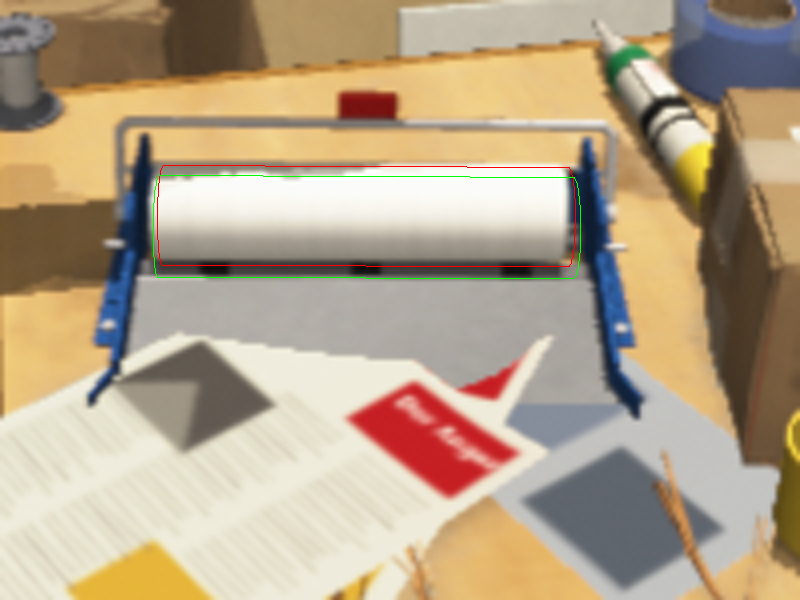

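View pics/top7.png

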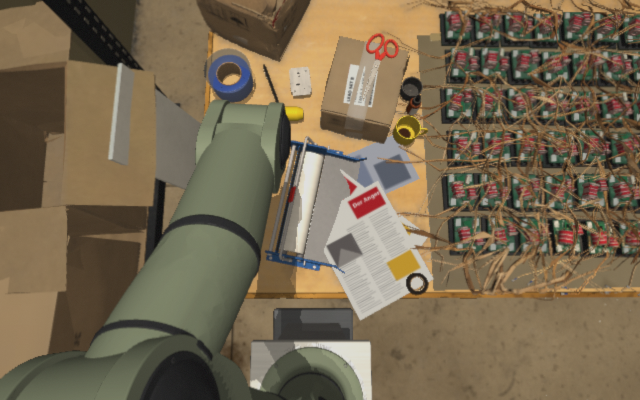

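```bash
python3 -m creep '[[1,0,0,-25,0],[1,0,0,-30,0],[1,0,0,-22,0],[1,0,0,-8,0],[1,0,0,0,0],[1,-1,-4.9,0,0],[1,-1,-4.9,0,0],[1,-1,-4.9,0,0],[1,-0.6,-2.9,0,0],[1,-0.5,-2.4,0,0],[1,-0.5,-2.4,0,0],[1,-0.5,-2.4,0,0],[1,-0.5,-2.4,0,0],[1,-0.5,-2.4,0,0],[1,-0.5,-2.4,0,0],[1,-0.5,-2.4,0,0],[1,-0.5,-2.4,0,0]]'
python3 - <<'E'
from h import *
for n in('side',): cv2.imwrite(f'pics/{n}8.png',arm.camera(n))
crop('pics/side8.png','pics/side8c.png',220,130,420,280,4)
p=arm.get_state()['tool_pos'];o=np.array([.5159,-.0017]);c,s=np.cos(1.3736),np.sin(1.3736)
d=p[:2]-o;print(p,c*d[0]+s*d[1],-s*d[0]+c*d[1])
E
```

```text
time: 15.75
tool_pos: [0.527, 0.0539, 0.1142]
tcp_rot: [0.075, 0.703, -0.075, 0.703]
wrist_force: [0.1, 0.4, 2.6]
opening: -0.0
[0.52687966 0.05342152 0.11415615] 0.05620439239891856 3.2576097666542694e-05
```

View pics/side8c.png

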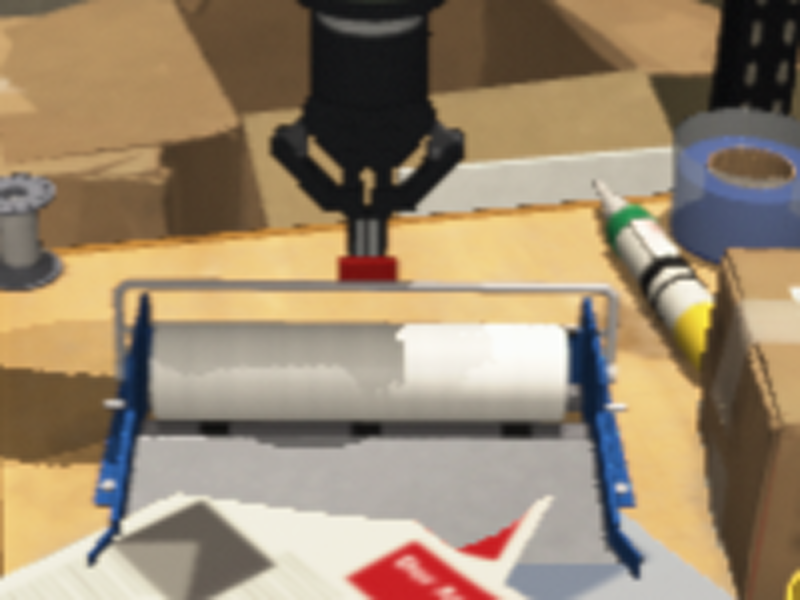

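```bash
python3 -m creep '[[1,-0.5,-2.4,0,0],[1,-0.5,-2.4,0,0],[1,-0.5,-2.4,0,0],[1,-0.5,-2.4,0,0],[1,-0.5,-2.4,0,0],[1,-0.5,-2.4,0,0],[1,-0.5,-2.4,0,0],[1,-0.5,-2.4,0,0],[1,-0.5,-2.4,0,0],[1,-0.5,-2.4,0,0],[1,-0.5,-2.4,0,0],[1,-0.5,-2.4,0,0]]'
python3 - <<'E'
from h import *
for n in('side',): cv2.imwrite(f'pics/{n}9.png',arm.camera(n))
crop('pics/side9.png','pics/side9c.png',220,130,420,280,4)
p=arm.get_state()['tool_pos'];o=np.array([.5159,-.0017]);c,s=np.cos(1.3736),np.sin(1.3736)
d=p[:2]-o;print(p,c*d[0]+s*d[1],-s*d[0]+c*d[1])
E
```

```text
time: 17.0
tool_pos: [0.5208, 0.025, 0.114]
tcp_rot: [0.075, 0.703, -0.075, 0.703]
wrist_force: [-0.3, 0.6, 0.4]
opening: -0.0001
[0.5207634  0.02458734 0.11407405] 0.02673072391249087 0.0003810893188532453
```

View pics/side9c.png

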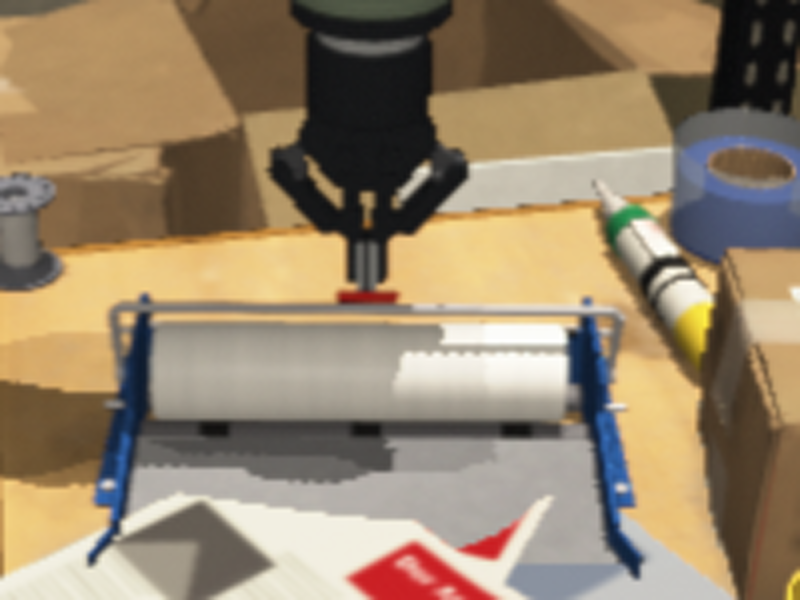

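```bash
python3 -m creep '[[1,-0.5,-2.4,0,0],[1,-0.5,-2.4,0,0],[1,-0.5,-2.4,0,0],[1,-0.5,-2.4,0,0],[1,-0.5,-2.4,0,0],[1,-0.5,-2.4,0,0],[1,0,0,0,0],[1,0,0,0,0],[1,0,0,0,0]]'
python3 - <<'E'
from h import *
for n in('side',): cv2.imwrite(f'pics/{n}10.png',arm.camera(n))
crop('pics/side10.png','pics/side10c.png',220,130,420,280,4)
E
```

```text
time: 17.95
tool_pos: [0.518, 0.0109, 0.1141]
tcp_rot: [0.075, 0.703, -0.075, 0.703]
wrist_force: [0.3, 0.6, -0.5]
opening: 0.0001
```

View pics/side10c.png

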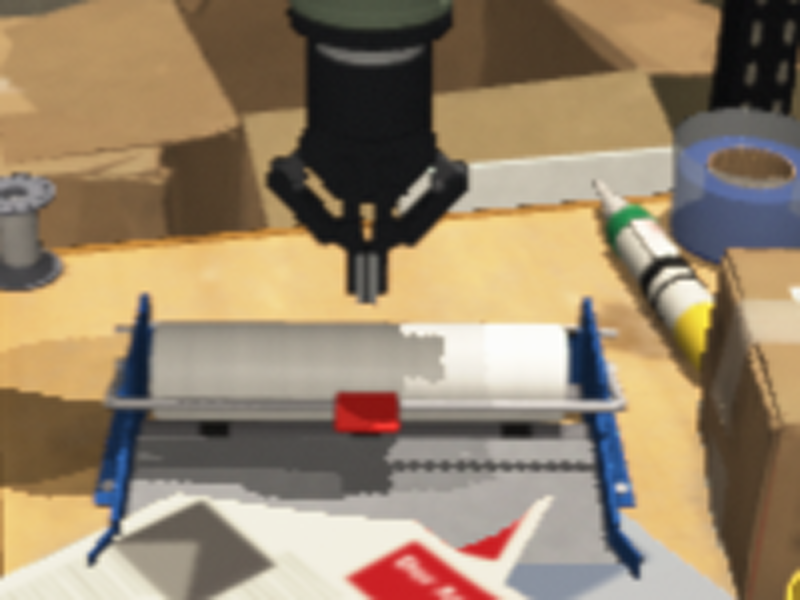

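The keeper has fallen shut in front of the roll, with the red tab at about (367,412). I'll rise clear and check.

```bash
python3 -m creep '[[1,0,0,15,0],[1,0,0,35,0],[1,0,0,35,0],[1,0,30,25,0],[1,0,40,0,0],[1,0,40,0,0],[1,0,40,0,0],[1,0,30,0,0],[1,0,0,0,0],[1,0,0,0,0],[1,0,0,0,0]]'
python3 - <<'E'
from h import *
o=[.5159,-.0017];th=1.3736
for n in('side','top'): cv2.imwrite(f'pics/{n}11.png',arm.camera(n))
for n in('side','top'):
    im=cv2.imread(f'pics/{n}11.png')
    for P in [[-61,20,63],[-61,-20,63]]:
        u=proj(n,D2W(o,th,P))[0]; print(n,u)
    cv2.imwrite(f'pics/{n}11.png',im)
crop('pics/top11.png','pics/top11c.png',200,80,440,300,2.7)
print(arm.get_state()['wrist_force'],arm.get_state()['time'])
E
python3 ov.py pics/side11.png side pics/side11o.png
```

```text
time: 19.1
tool_pos: [0.518, 0.1898, 0.2241]
tcp_rot: [0.076, 0.703, -0.076, 0.703]
wrist_force: [0.5, -0.7, -0.3]
opening: -0.0001
side [303.45503794 237.75503728]
side [319.68634244 237.78477936]
top [331.92631621 213.84013419]
top [334.73690632 199.36907306]
[ 0.70874654 -0.79933044 -0.23314205] 19.2
```

View pics/side11o.png

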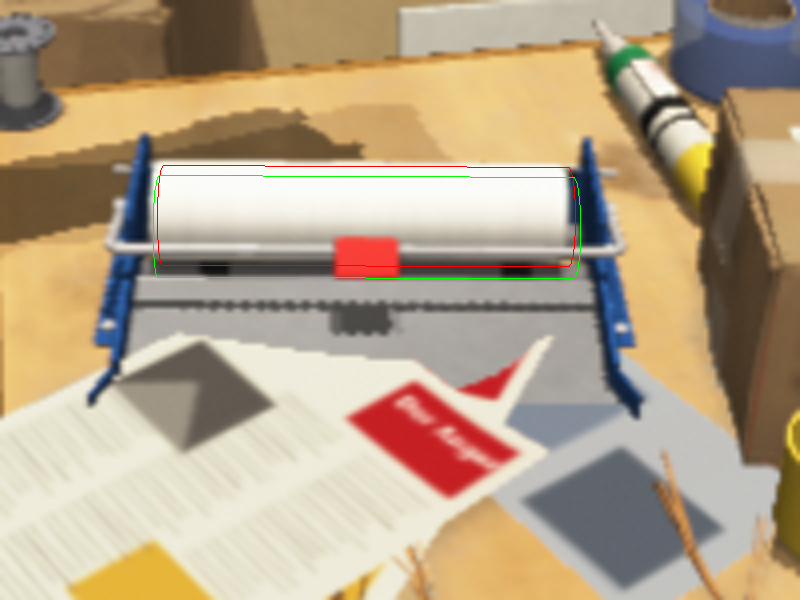

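View pics/top11c.png

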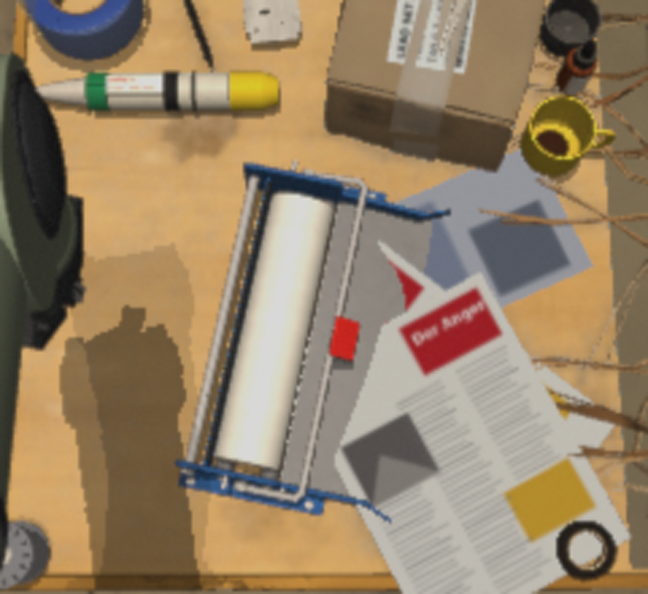

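```bash
python3 -c "
from plant import arm
print(arm.hand_in())"
```

```text
the job is handed in; nothing more can be done
None
```

The film roll is home between the two rollers and the keeper is shut in front of it. I handed the job in at about 19 s of the 51 s allowed.

**Roll:** I pushed it up the ramp with the sides of the two half-spread fingers, at about 20–25 mm/s. It was never held or lifted, and the fingers stayed behind it all the way up. The wrist force I read after each stretch of the push was 3 N or less. About halfway up, the roll looked about 2° out of square, so I turned the gripper slightly to straighten it. It now lies about 3 mm off the mid-line, towards the robot.

**Keeper:** I tipped it by pushing the back of the red tab with the shut fingers, and it fell shut on its own.

**Last checks:**
- The roll matches its predicted home outline in the side view.
- The tab's edge is within about 2 pixels of its predicted shut position in both views.
- The screwdriver, mug, tape and spool look to be where they were in the first pictures.
- The arm was raised clear, with no contact force beyond sensor noise.

None of these checks failed or disagreed.

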